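Level a jig plate with a wedge

TASK

The hinged jig plate sags at its front. Take the thicker of the two wooden wedges, push it thin end first and straight in under the middle of the plate's front lug until the bubble of the spirit level on the plate sits between its two lines, then let go and leave it there, flat on the table. Leave the thinner wedge alone.

Things in the scene. Friction and masses are not known exactly. Their poses are not given: they have to be found in the camera images.
- jig_plate (a joint): Tilt in rad of the aluminium jig plate (172 x 148 x 12 mm; a lug 50 mm wide and 12 mm thick stands 35 mm out of the middle of its front edge): 0 is level, negative is front low. It rests at -0.035 and can rise to 0.07 on a hinge at its back, 215 mm behind the lug's front edge. Only its weight (0.9 kg) holds it down, so it follows whatever is under the lug.
- level_vial (a point): Middle of the vial of the grey spirit level (150 x 26 mm, top about 58 mm above the table) screwed on the plate along the tilt direction; x points to the plate's back. Its white 16 mm bubble moves 0.5 mm per 0.001 rad of tilt, to the back while the front is low, and lies between the vial's two black lines within 0.012 rad of level.
- lug_edge (a point): Middle of the lower front edge of the lug under which the wedge goes. x points from the edge inwards, to the back of the plate, z up. The edge is 8 mm above the table when the plate is low and 15.5 mm when it is level.
- thick_wedge_grip (a point): Pine wedge to use: 150 mm long, 40 wide, flat underside, upright sides, 30 mm thick at the heel, 3 at the thin end, about 60 g. This point: where to hold it, midway across, half-way up (12 mm), 35 mm from the heel, 115 from the thin end. x points to the thin end, z up. The plate starts to rise with the thin end 28 mm in past the lug's edge and is level at 70 mm; friction then keeps it there.
- thin_wedge_grip (a point): The other pine wedge, to be left alone: also 150 x 40 mm but only 10 mm thick at the heel, too thin to level the plate. The point lies 35 mm from the heel, midway across, half-way up; x points to the thin end.
Things that resemble listed ones, but are neither listed nor needed, are in the scene too. Leave any yellow look-alike of the part that bears thick_wedge_grip alone.

How it is judged:
By the outcome, as a careful person would: the job done as asked, in the order asked, and still so for the second after the job is handed in, with the robot touching nothing.
It also fails if it takes over 40 s, if anything falls off the work surface, if the arm or the gripper's body presses on something with over 40 N, if the wrist force passes 120 N, or if a joint passes its speed limit or range.

ROBOT

A 6-joint arm with a two-finger parallel gripper is mounted at the origin on a cart in front of the work surface, level with it; the furniture and walls round the work are solid. World frame = base frame: x ahead of the robot, y to its left, z up, the work surface at z = 0. Lengths are in m, angles in rad, forces in N, time in s.
With the tool pointing down it reaches from about 0.35 to 0.975 m from the base axis. Payload 4.9 kg.
Tool frame: the origin (TCP) lies on the front face of the gripper's body, between the roots of the fingers; the fingertips stand ctrl.tip_extent ahead of it and the grasp point (between the pads) lies 54 mm ahead of it (ctrl.tip_extent is the distance from the TCP to the fingertips, in m); z points along the fingers, y is the line along which they close (so a half turn about z gives the same grasp; the last joint's range is limited). The gripper opens to 85 mm and grips with 20 to 120 N. Pads are 22 mm wide; open, the fingers measure 114 mm over their backs; the gripper's body (76 mm by 85 mm) begins 54 mm behind the grasp point. The pads swing forward as they close: fully open they stand 13 mm farther back than shut.
Start: joints at [-1.454, 0.053, 1.613, -0, 1.476, -0.119], TCP at [0.146, -0.608, 0.304] pointing down, gripper open.
Joint ranges: [-3.01, 3.01], [-1.01, 2.22], [0.06, 2.58], [-1.02, 4.17], [0.09, 2.62], [-3.14, 3.14]. Speed limits (rad/s): [2.57, 2.57, 3.14, 3.14, 3.14, 3.14].

INTERFACE

Orientations are given as a rotation vector (axis times angle).
In Python, from station import ctrl gives the robot as it stands.
- The arm moves only by the tool apply_moves, never from a script. Its argument "rows" is one flat list of numbers, 6 for each row, row after row: the shift along the tool's x, y, z normalised to -1 to 1, where 1 is 0.6 m, then the turn, a rotation vector about the tool's x, y, z normalised to -1 to 1, where 1 is 90 degrees. A call has 1 to 20 rows; each row is the pose to reach, as a shift and turn from the pose commanded when the call began, along the tool's axes at that moment; what a row does not reach only later rows make up. A row lasts 1/10 s, in which the tool goes at most 50 mm and 8.59 degrees, less where a joint would pass 70% of its speed; a pose out of reach is approached as far as the arm can. A call with a number of a shift or a turn outside -1 to 1 is refused whole. A call with a gripper value outside its range is refused whole. "grip" is the opening, from 0 (shut) to 1 (fully open), set as the call begins (left out, the last holds). The fingers move at their own pace and stop on an object; "grip_force" is the grip in N (left out, the last holds). Time passes only in rows, so rows that repeat a pose let the fingers close. It gives the time, the measured TCP pose, the force, the opening and the grip force at its end, in the units of the state.
- ctrl.get_obs(): the state, without advancing time (a new reading comes with each control period).
- ctrl.get_image(name): name is "scene" or "top" or "wrist"; returns (picture, depth): 420x560x3 uint8, blue, green, red; 420x560 float32, m along the optical axis (not along the pixel's ray), 0 where there is no reading.
- ctrl.camera_model(name): a dict with "mtx" (3x3 intrinsics, pixels), "R" (3x3) and "t" (3): a world point X has camera coordinates R X + t; the wrist camera has in their place "tool_from_camera" (4x4, takes a point from camera to tool coordinates, whose origin is the TCP and whose axes are the flange's). Camera axes: x right, y down, z forward; pixel columns grow to the right and rows downward; lengths in m; the calibration is good to about 2 mm. A picture is of the moment at which its call begins: read the wrist's pose just before it. camera_model takes no time and is no camera call.
- ctrl.finish_job(): hands the job in; it is judged then, once.
The state is a dict: "t": time; "q": joint angles; "dq": joint speeds; "effort": joint torques, N m; "tool_pos": TCP position; "tool_rot": TCP orientation; "contact_force": force on the tool from outside, world axes, zero at the start; "wrist_torque": the same for the moment, N m; "opening": finger opening in m; "grip_force": force on a finger pad.
Only numpy, scipy, OpenCV 4.12 (cv2) and the standard library are available. Lean on these libraries where they do the work, as an engineer would, in place of code of your own. Each camera call takes 0.05 s, during which the arm holds its last target. There are 200 camera calls.

## Working session

There is one attempt and no reset: what is moved stays moved. The work goes in short steps, Python scripts to look and compute and a tool call to move; the robot and the scene stay as the last step left them, time stands still between calls to the robot, and variables do not carry over. Pictures are saved under pics/ and viewed, at most 10 in all, crops included, and the job is handed in when it is done.

Besides the shell and the picture viewer there is one more tool, called after "Emit:" in YAML: its name, and indented under it one key for each argument. apply_moves: Moves the arm, as the interface text tells. Its arguments: {"type":"object","properties":{"rows":{"type":"array","items":{"type":"number"}},"grip":{"type":"number"},"grip_force":{"type":"number"}},"required":["rows"]}

```bash
mkdir -p pics
cat > h.py <<'E'
import numpy as np, cv2
from scipy.spatial.transform import Rotation as Ro
from station import ctrl
def world(cam,u,v,depth,obs=None):
    m=ctrl.camera_model(cam);r=3
    d=depth[int(v),int(u)]
    p=np.linalg.inv(m["mtx"])@[u,v,1]*d
    if cam=="wrist":
        T=np.array(m["tool_from_camera"]);p=T[:3,:3]@p+T[:3,3]
        return Ro.from_rotvec(obs["tool_rot"]).as_matrix()@p+np.array(obs["tool_pos"])
    return np.array(m["R"]).T@(p-np.array(m["t"]))
def look(cam,name):
    o=ctrl.get_obs();im,d=ctrl.get_image(cam)
    cv2.imwrite(f"pics/{name}.png",im);np.save(f"pics/{name}.npy",d);return o,im,d
E
python3 - <<'E'
from h import *
o,a,d=look("top","top0");o,b,d=look("scene","scene0")
print(o["t"],o["tool_pos"],o["tool_rot"],ctrl.tip_extent)
E
```

```text
0.05 [ 0.14596419 -0.60723671  0.30266589] [-3.11774884e+00 -3.69324940e-01 -2.83928314e-05] 0.0726
```

View pics/top0.png

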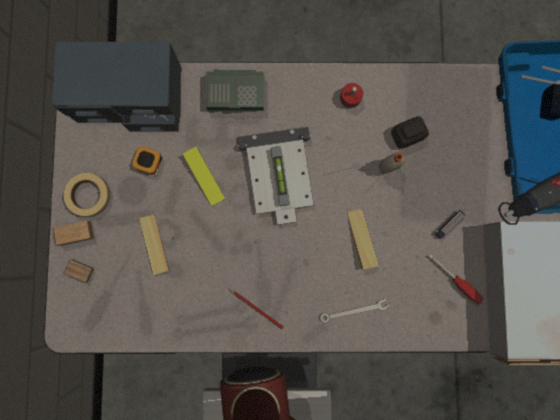

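View pics/scene0.png

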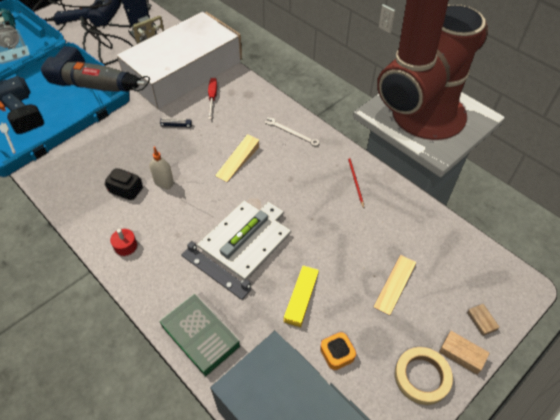

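The top view shows the jig plate at (280,177) with its lug at (286,215). The wedge candidates are pine (153,245), pine (363,239) and the yellow look-alike (203,176), which I won't touch. I'll compare heights and make one enlarged crop.

Run:
```python
from h import *
im=cv2.imread("pics/top0.png");d=np.load("pics/top0.npy")
m=ctrl.camera_model("top");K=m["mtx"]
v,u=np.mgrid[0:420,0:560]
P=(np.stack([(u-K[0][2])/K[0][0]*d,(v-K[1][2])/K[1][1]*d,d],-1)-m["t"])@m["R"]
np.save("pics/P.npy",P)
for n,(a,b) in dict(L=((148,217),(160,271)),R=((355,211),(372,267)),lug=((280,177),(287,226))).items():
    for s in np.linspace(0,1,9):
        x=int(round(a[0]+s*(b[0]-a[0])));y=int(round(a[1]+s*(b[1]-a[1])));print(n,x,y,P[y,x].round(3))
c=[im[205:280,135:175],im[205:280,345:385],im[195:270,265:305]]
cv2.imwrite("pics/crop1.png",cv2.resize(np.hstack(c),None,fx=6.5,fy=6.5,interpolation=cv2.INTER_CUBIC))
```

```text
L 148 217 [0.58  0.305 0.004]
L 150 224 [0.562 0.3   0.001]
L 151 230 [ 0.546  0.297 -0.   ]
L 152 237 [0.528 0.293 0.003]
L 154 244 [0.51  0.287 0.006]
L 156 251 [0.493 0.282 0.006]
L 157 258 [0.475 0.278 0.006]
L 158 264 [0.46  0.275 0.007]
L 160 271 [0.442 0.27  0.007]
R 355 211 [ 0.595 -0.228  0.003]
R 357 218 [ 0.576 -0.232  0.005]
R 359 225 [ 0.558 -0.236  0.008]
R 361 232 [ 0.54  -0.24   0.013]
R 364 239 [ 0.522 -0.246  0.018]
R 366 246 [ 0.504 -0.251  0.021]
R 368 253 [ 0.486 -0.254  0.026]
R 370 260 [ 0.469 -0.259  0.026]
R 372 267 [ 0.452 -0.262  0.034]
lug 280 177 [ 0.675 -0.033  0.054]
lug 281 183 [ 0.66  -0.036  0.054]
lug 282 189 [ 0.645 -0.038  0.051]
lug 283 195 [ 0.63  -0.041  0.048]
lug 284 202 [ 0.613 -0.043  0.045]
lug 284 208 [ 0.601 -0.044  0.022]
lug 285 214 [ 0.585 -0.046  0.027]
lug 286 220 [ 0.57  -0.049  0.018]
lug 287 226 [ 0.556 -0.052  0.002]
```

View pics/crop1.png

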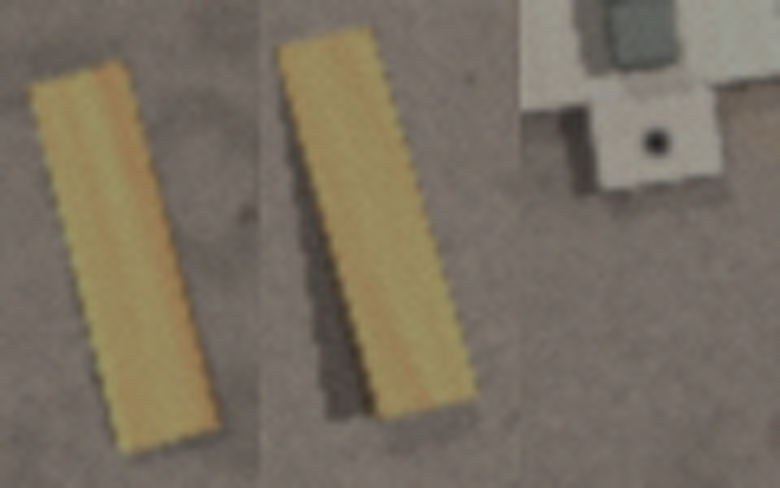

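The middle panel shows the wedge at (363,239) rising to about 30 mm at its lower end. That makes it the thick one, with its thin end at the top of the image. The left wedge is at most 8 mm, so it's the thin one. Next I'll get precise poses by intersecting the corner rays with their known heights.

```bash
cat >> h.py <<'E'
def ray(cam,u,v,z,obs=None):
    m=ctrl.camera_model(cam);r=np.linalg.inv(m["mtx"])@[u,v,1]
    if cam=="wrist":
        T=np.array(m["tool_from_camera"]);A=Ro.from_rotvec(obs["tool_rot"]).as_matrix()
        c=A@T[:3,3]+obs["tool_pos"];r=A@T[:3,:3]@r
    else:
        R=np.array(m["R"]);c=-R.T@m["t"];r=R.T@r
    return c+r*(z-c[2])/r[2]
E
python3 - <<'E'
from h import *
f=lambda z,*uv:[ray("top",*p,z) for p in uv]
t=f(.003,(347.8,211.9),(362.2,209.3));h=f(.03,(363.2,269.3),(378.2,266.5));l=f(.02,(277.3,223.9),(296.1,221.5))
lb=f(.02,(275.8,209.6),(294.9,207.3))
for n,p in dict(t=t,h=h,l=l,lb=lb).items(): print(n,np.round(p,4).tolist(),np.linalg.norm(p[0]-p[1]))
T,H,L=[np.mean(p,0) for p in(t,h,l)]
w=T-H;print("len",np.linalg.norm(w[:2]),"yaw",np.arctan2(w[1],w[0]))
print("T",T,"H",H,"L",L,"grip",T+(H-T)*115/150)
e=l[0]-l[1];print("lug yaw",np.arctan2(-e[0],e[1]))
# hinge bar edge yaw via plate front edge/back
p=f(.045,(250,144),(305,138));e=p[0]-p[1];print("plate yaw approx",np.arctan2(-e[0],e[1]))
o=ctrl.get_obs();print(Ro.from_rotvec(o["tool_rot"]).as_matrix().round(3))
E
```

```text
t [[0.5923, -0.2089, 0.003], [0.599, -0.2462, 0.003]] 0.03797048481046263
h [[0.4459, -0.2405, 0.03], [0.4528, -0.2781, 0.03]] 0.03825460804355214
l [[0.5602, -0.0267, 0.02], [0.5663, -0.0744, 0.02]] 0.04809171290319541
lb [[0.5967, -0.023, 0.02], [0.6025, -0.0716, 0.02]] 0.04898031316153563
len 0.14972854361486135 yaw 0.21366970220753012
T [ 0.59568684 -0.2275414   0.003     ] H [ 0.44936322 -0.25929098  0.03      ] L [ 0.56326806 -0.05056599  0.02      ] grip [ 0.4835054  -0.25188274  0.0237    ]
lug yaw 0.12612071383070808
plate yaw approx 0.11169696070388023
[[ 0.972  0.234 -0.   ]
 [ 0.234 -0.972  0.002]
 [ 0.    -0.002 -1.   ]]
```

```bash
cat >> h.py <<'E'
def go(pos,yaw):
    o=ctrl.get_obs();A=Ro.from_rotvec(o["tool_rot"])
    B=Ro.from_matrix(np.array([[np.cos(yaw),np.sin(yaw),0],[np.sin(yaw),-np.cos(yaw),0],[0,0,-1]]))
    s=A.inv().apply(np.array(pos)-o["tool_pos"])/.6;r=(A.inv()*B).as_rotvec()/(np.pi/2)
    print("row",np.round(np.r_[s,r],4).tolist())
E
python3 -c "
from h import *
go([.4835,-.252,.2],.214);print(ctrl.camera_model('wrist')['tool_from_camera'])"
```

```text
row [0.6853, -0.444, 0.1723, -0.0012, -0.0002, 0.0139]
[[ 8.78518034e-04 -9.52854364e-01 -3.03426746e-01  7.83589471e-02]
 [ 9.99998581e-01  4.01028741e-04  1.63596258e-03  2.07628063e-04]
 [-1.43715124e-03 -3.03427753e-01  9.52853364e-01 -7.00563328e-02]
 [ 0.00000000e+00  0.00000000e+00  0.00000000e+00  1.00000000e+00]]
```

Emit:
apply_moves:
  rows: [0.685,-0.444,0.172,0,0,0.014,0.685,-0.444,0.172,0,0,0.014,0.685,-0.444,0.172,0,0,0.014,0.685,-0.444,0.172,0,0,0.014,0.685,-0.444,0.172,0,0,0.014,0.685,-0.444,0.172,0,0,0.014,0.685,-0.444,0.172,0,0,0.014,0.685,-0.444,0.172,0,0,0.014,0.685,-0.444,0.172,0,0,0.014,0.685,-0.444,0.172,0,0,0.014,0.685,-0.444,0.172,0,0,0.014,0.685,-0.444,0.172,0,0,0.014,0.685,-0.444,0.172,0,0,0.014,0.685,-0.444,0.172,0,0,0.014]
  grip: 1

```text
t: 1.5
tool_pos: [0.4828, -0.2538, 0.201]
tool_rot: [3.123, 0.332, 0.0]
contact_force: [0.5, 0.0, 0.1]
opening: 0.0853
grip_force: 0.0
```

Run:
```python
from h import *
o,im,d=look("wrist","w1");print(o["t"],o["tool_pos"],o["opening"],ctrl.tip_extent)
go([.4835,-.252,.078],.214)
```

```text
1.5 [ 0.48282157 -0.25378117  0.20104289] 0.08527590137669656 0.0726
row [0.0017, -0.0029, 0.2052, 0.0004, -0.0002, -0.0015]
```

View pics/w1.png

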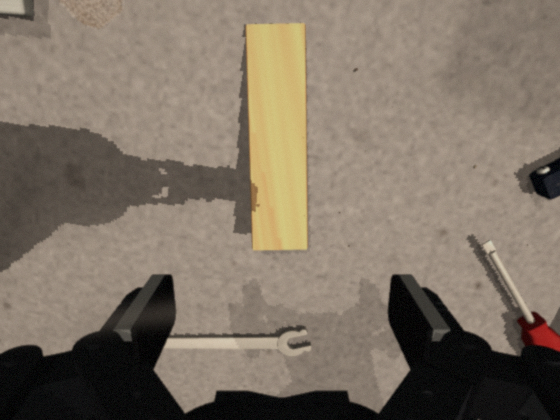

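The wedge is seen from above with its thin end at (247..305, 24) and its heel at (253..308, 250).

Run:
```python
from h import *
o=ctrl.get_obs()
f=lambda z,*uv:[ray("wrist",*p,z,o) for p in uv]
t=f(.003,(247,24),(305,24));h=f(.03,(253,250),(308,250))
T,H=np.mean(t,0),np.mean(h,0);w=T-H
d=np.load("pics/w1.npy");print([world("wrist",u,v,d,o).round(4).tolist() for u,v in((276,30),(280,240),(340,200))])
print(np.linalg.norm(t[0]-t[1]),np.linalg.norm(h[0]-h[1]),np.linalg.norm(w[:2]),np.arctan2(w[1],w[0]),T,H,T+(H-T)*115/150)
G=T+(H-T)*115/150;go([G[0],G[1],.1],np.arctan2(w[1],w[0]))
```

```text
[[0.5952, -0.2267, 0.0032], [0.4599, -0.2585, 0.0292], [0.4901, -0.2989, 0.0007]]
0.03818371822513391 0.0391473733432165 0.15000550748161837 0.23162214445851492 [ 0.59877147 -0.22597606  0.003     ] [ 0.45277182 -0.26041082  0.03      ] [ 0.4868384  -0.25237605  0.0237    ]
row [0.007, -0.0011, 0.1685, 0.0004, -0.0002, -0.0127]
```

Emit:
apply_moves:
  rows: [0.006,-0.001,0.083,0,0,-0.008,0.006,-0.001,0.15,0,0,-0.008,0.006,-0.001,0.185,0,0,-0.008,0.006,-0.001,0.198,0,0,-0.008,0.006,-0.001,0.203,0,0,-0.008,0.006,-0.001,0.203,0,0,-0.008,0.006,-0.001,0.203,0,0,-0.008]
  grip: 0.7

```text
t: 2.25
tool_pos: [0.4878, -0.2522, 0.0808]
tool_rot: [3.119, 0.354, 0.004]
contact_force: [0.3, 0.4, 1.1]
opening: 0.0598
grip_force: 0.0
```

Emit:
apply_moves:
  rows: [0,0,0,0,0,0,0,0,0,0,0,0,0,0,0,0,0,0,0,0,0,0,0,0,0,0,0,0,0,0,0,0,0,0,0,0]
  grip: 0.3
  grip_force: 50

```text
t: 2.85
tool_pos: [0.4878, -0.252, 0.0806]
tool_rot: [3.119, 0.355, 0.003]
contact_force: [-0.3, -1.0, 6.3]
opening: 0.0389
grip_force: 52.7
```

Run:
```python
from h import *
go([.4878,-.252,.13],.225);go([.413,-.069,.13],.118)
```

```text
row [0.0001, 0.0002, -0.0823, 0.0014, -0.0012, 0.001]
row [-0.0529, -0.325, -0.0831, 0.0013, -0.0013, 0.0691]
```

Emit:
apply_moves:
  rows: [0,0,-0.04,0,0,0,0,0,-0.083,0,0,0,-0.01,-0.06,-0.083,0,0,0.015,-0.02,-0.12,-0.083,0,0,0.03,-0.03,-0.18,-0.083,0,0,0.045,-0.04,-0.24,-0.083,0,0,0.06,-0.05,-0.3,-0.083,0,0,0.069,-0.053,-0.325,-0.083,0,0,0.069,-0.053,-0.325,-0.083,0,0,0.069,-0.053,-0.325,-0.083,0,0,0.069,-0.053,-0.325,-0.083,0,0,0.069]

```text
t: 3.95
tool_pos: [0.4128, -0.0694, 0.1291]
tool_rot: [3.136, 0.184, 0.001]
contact_force: [0.7, 0.2, -0.1]
opening: 0.0388
grip_force: 51.9
```

Run:
```python
from h import *
o,im,d=look("wrist","w2");print(o["t"],o["tool_pos"],o["tool_rot"],o["opening"])
```

```text
3.95 [ 0.41277491 -0.06940721  0.12913859] [3.13551968e+00 1.83861836e-01 1.15524528e-03] 0.03875714371342586
```

View pics/w2.png

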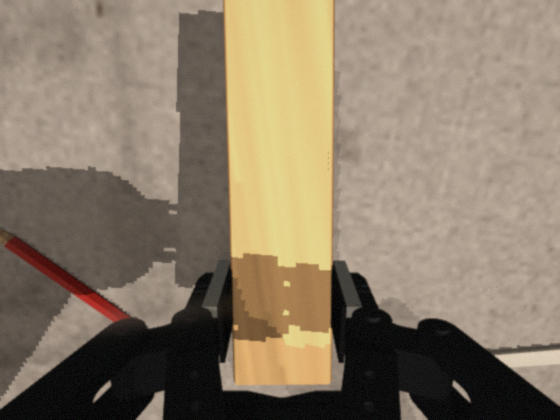

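The wedge is held straight, with its centreline at column ~281 and the heel at row 384, but the lug is out of view. I'll check alignment with the top camera.

Run:
```python
from h import *
o,im,d=look("top","t2");cv2.imwrite("pics/t2c.png",cv2.resize(im[130:300,210:370],None,fx=3.5,fy=3.5,interpolation=cv2.INTER_CUBIC))
m=ctrl.camera_model("wrist")
f=lambda z,*uv:np.mean([ray("wrist",*p,z,o) for p in uv],0)
dz=o["tool_pos"][2]-.0806
print("heel",f(.03+dz,(234,384),(331,384)),"mid",f(.0138+dz,(226,60),(334,60)),f(.017+dz,(226,20),(334,20)))
```

```text
heel [ 0.37773222 -0.0744213   0.07843223] mid [ 0.50005569 -0.05904867  0.06223223] [ 0.51194613 -0.05766174  0.06543223]
```

View pics/t2c.png

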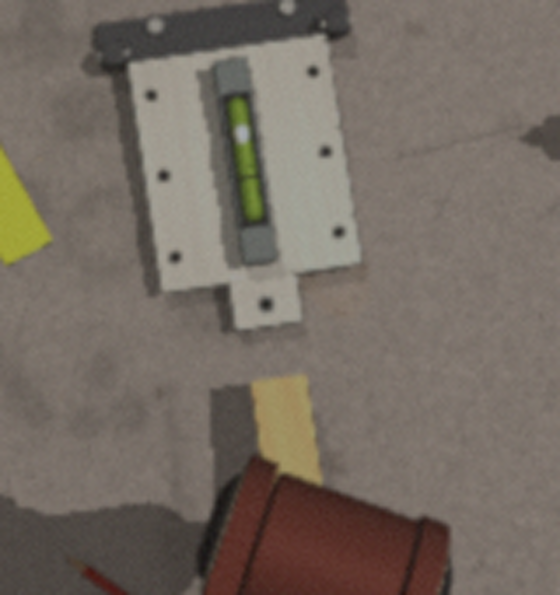

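The crop shows the lug's front corners at (236,329) and (302,319), and the wedge's thin-end corners at (251,382) and (306,375). The plate corners are at (128,62), (328,37), (361,263) and (162,292).

Run:
```python
from h import *
f=lambda z,*uv:[ray("top",210+(a+.5)/3.5-.5,130+(b+.5)/3.5-.5,z) for a,b in uv]
l=f(.02,(236,329),(302,319));t=f(.0515,(251,382),(306,375))
bk=f(.0275,(128,62),(328,37));fr=f(.0215,(162,292),(361,263))
L,T,B,F=[np.mean(p,0) for p in(l,t,bk,fr)]
a=B-F;y1=np.arctan2(a[1],a[0]);ys=[y1]
for p in(bk,fr,l):
    e=p[0]-p[1];ys.append(np.arctan2(-e[0],e[1]))
print(L,T,B,F,np.round(ys,3),np.linalg.norm(bk[0]-bk[1]),np.linalg.norm(a[:2]))
o=ctrl.get_obs();print("Tpred",np.array(o["tool_pos"])+.1135*np.array([np.cos(.118),np.sin(.118),0]))
for y in(.118,.125):
    x=np.array([np.cos(y),np.sin(y)]);n=np.array([-x[1],x[0]]);w=(T-L)[:2];print(y,"along",w@x,"left",w@n,"plate-F left",(F-L)[:2]@n,(B-L)[:2]@n)
```

```text
[ 0.56450345 -0.05006495  0.02      ] [ 0.52361475 -0.05568685  0.0515    ] [ 0.76582242 -0.02065444  0.0275    ] [ 0.59824026 -0.04481148  0.0215    ] [0.143 0.128 0.145 0.15 ] 0.14797605647650608 0.16931433559586873
Tpred [ 0.5253101  -0.05600905  0.12897277]
0.118 along -0.041266206980866915 left -0.0007691270010242758 plate-F left 0.001245228137425722 0.005505447615777707
0.125 along -0.041270579807963066 left -0.0004802470676693463 plate-F left 0.0010063548464776745 0.0040816545149313516
```

Run:
```python
from h import *
go([.4242,-.0701,.0805],.14)
```

```text
row [0.019, 0.0034, 0.0808, 0.0002, -0.0001, -0.0148]
```

Emit:
apply_moves:
  rows: [0.019,0.003,0.02,0,0,-0.015,0.019,0.003,0.05,0,0,-0.015,0.019,0.003,0.072,0,0,-0.015,0.019,0.003,0.08,0,0,-0.015,0.019,0.003,0.082,0,0,-0.015,0.019,0.003,0.082,0,0,-0.015,0.019,0.003,0.082,0,0,-0.015]

```text
t: 4.75
tool_pos: [0.4242, -0.0696, 0.0806]
tool_rot: [3.134, 0.221, -0.001]
contact_force: [-3.6, 1.0, 6.5]
opening: 0.0386
grip_force: 52.6
```

Run:
```python
from h import *
o,im,d=look("top","t3");cv2.imwrite("pics/t3c.png",cv2.resize(im[130:300,210:370],None,fx=3.5,fy=3.5,interpolation=cv2.INTER_CUBIC))
print(o["tool_pos"],o["contact_force"])
go([.4242+.095*.9902,-.0701+.095*.1395,.0805],.14)
```

```text
[ 0.42415042 -0.06960004  0.0806099 ] [-3.58429568  0.96031589  6.51076959]
row [0.1583, 0.001, 0.0002, 0.0002, 0.0002, 0.0006]
```

View pics/t3c.png

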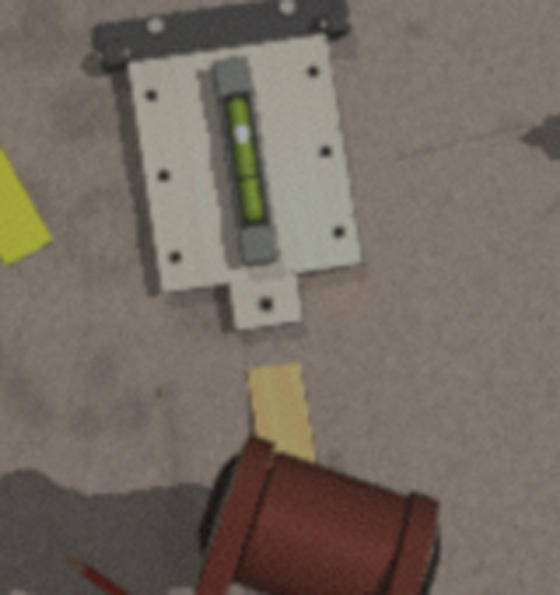

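The wedge is flat and centred, with its tip at (274,367) on the lug's axis. I'll push it straight in.

Emit:
apply_moves:
  rows: [0.01,0,0,0,0,0,0.025,0,0,0,0,0,0.04,0,0,0,0,0,0.05,0,0,0,0,0,0.06,0,0,0,0,0,0.068,0,0,0,0,0,0.076,0,0,0,0,0,0.084,0,0,0,0,0,0.092,0,0,0,0,0,0.1,0,0,0,0,0,0.108,0,0,0,0,0,0.116,0,0,0,0,0,0.124,0,0,0,0,0,0.132,0,0,0,0,0,0.14,0,0,0,0,0,0.147,0,0,0,0,0,0.152,0,0,0,0,0,0.156,0,0,0,0,0,0.158,0,0,0,0,0,0.158,0,0,0,0,0]
  grip_force: 70

```text
t: 6.8
tool_pos: [0.5157, -0.0567, 0.0807]
tool_rot: [3.133, 0.223, -0.014]
contact_force: [-17.3, -2.6, 18.8]
opening: 0.0385
grip_force: 72.2
```

Run:
```python
from h import *
o,im,d=look("top","t4");a=cv2.resize(im[130:250,240:320],None,fx=4.5,fy=4.5,interpolation=cv2.INTER_CUBIC)
o,w,d=look("wrist","w4");b=cv2.resize(w,None,fx=.78,fy=.78);b=cv2.copyMakeBorder(b,0,540-b.shape[0],0,0,0)
cv2.imwrite("pics/c4.png",np.hstack([a,b]))
print(o["t"],o["tool_pos"],o["contact_force"],o["opening"])
```

```text
6.85 [ 0.51565267 -0.05668754  0.08070242] [-15.72386     -2.50921219  18.41715324] 0.037853288432708763
```

View pics/c4.png

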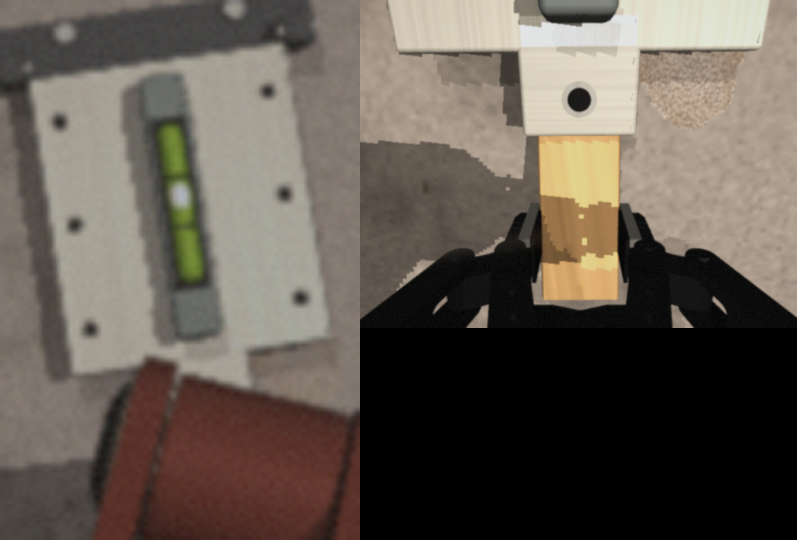

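The bubble, at (181,194), lies between the lines at ~178 and ~226 but towards the back, about 8 mm short. The wedge is centred under the lug (580 against 582). I'll push 8 mm more.

Emit:
apply_moves:
  rows: [0.005,0,0,0,0,0,0.01,0,0,0,0,0,0.014,0,0,0,0,0,0.014,0,0,0,0,0,0.014,0,0,0,0,0]

```text
t: 7.4
tool_pos: [0.5241, -0.0555, 0.0807]
tool_rot: [3.133, 0.223, -0.012]
contact_force: [-14.7, -2.9, 16.1]
opening: 0.0387
grip_force: 72.1
```

Run:
```python
from h import *
o,im,d=look("top","t5");a=cv2.resize(im[140:220,255:305],None,fx=7,fy=7,interpolation=cv2.INTER_CUBIC)
cv2.imwrite("pics/c5.png",a)
print(o["t"],o["tool_pos"],o["contact_force"],o["opening"])
```

```text
7.4 [ 0.52414492 -0.05549963  0.08070099] [-14.67620269  -2.87351982  16.09178389] 0.038650942117139486
```

View pics/c5.png

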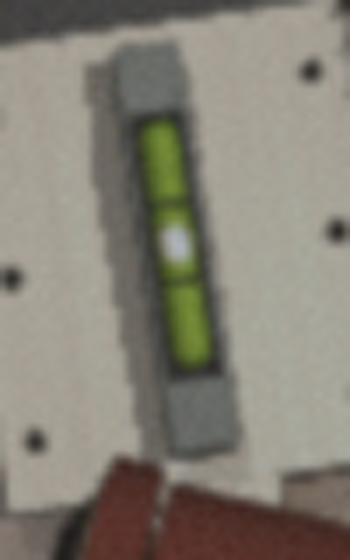

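The bubble, at (177,243), is centred between the lines at 202 and 280. I'll release and retreat.

Emit:
apply_moves:
  rows: [0,0,0,0,0,0,0,0,0,0,0,0,0,0,0,0,0,0,0,0,0,0,0,0,0,0,0,0,0,0]
  grip: 0.75

```text
t: 7.95
tool_pos: [0.5258, -0.0543, 0.0794]
tool_rot: [-3.134, -0.222, 0.0]
contact_force: [0.2, -0.7, 0.0]
opening: 0.064
grip_force: 0.0
```

Emit:
apply_moves:
  rows: [0,0,-0.02,0,0,0,0,0,-0.07,0,0,0,0,0,-0.14,0,0,0,0,0,-0.21,0,0,0,-0.1,0,-0.28,0,0,0,-0.17,0,-0.33,0,0,0,-0.17,0,-0.33,0,0,0,-0.17,0,-0.33,0,0,0,-0.17,0,-0.33,0,0,0,-0.17,0,-0.33,0,0,0]

```text
t: 8.95
tool_pos: [0.425, -0.0685, 0.2767]
tool_rot: [-3.133, -0.223, 0.002]
contact_force: [1.5, 0.2, -0.8]
opening: 0.0639
grip_force: 0.0
```

Run:
```python
from h import *
o,im,d=look("top","t6");a=cv2.resize(im[135:265,245:325],None,fx=4.5,fy=4.5,interpolation=cv2.INTER_CUBIC)
o,w,d=look("wrist","w6");b=cv2.resize(w,None,fx=.78,fy=.78);b=cv2.copyMakeBorder(b,0,a.shape[0]-b.shape[0],0,0,0)
cv2.imwrite("pics/c6.png",np.hstack([a,b]))
print(o["t"],o["tool_pos"],o["contact_force"],o["opening"])
```

```text
9.0 [ 0.4249401  -0.06843612  0.27630717] [-0.86793231 -0.38266543 -0.501359  ] 0.06423014771648895
```

View pics/c6.png

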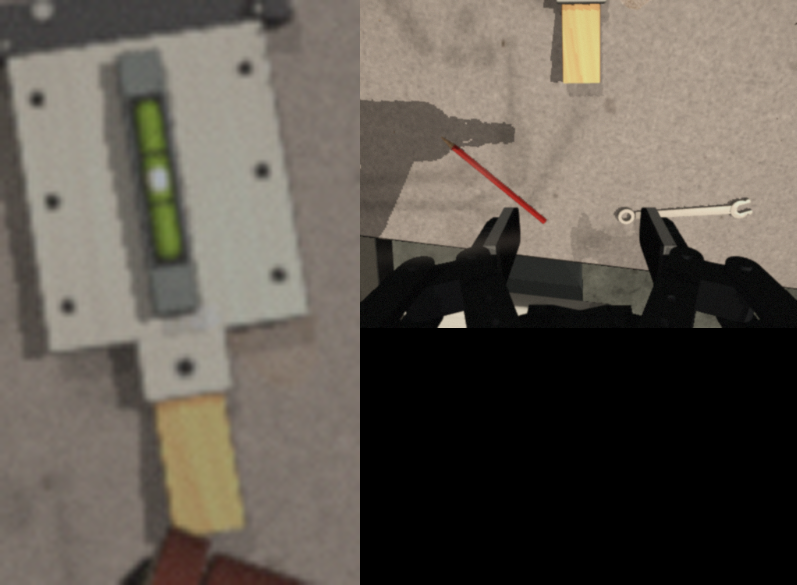

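After release the bubble, at (158,178), is still centred between the lines at 153 and 203. The wedge is straight and centred under the lug, and the arm is clear.

```bash
python3 -c "
from station import ctrl
print(ctrl.finish_job())"
```

```text
the job is handed in; nothing more can be done
None
```

I pushed the thick wedge straight in under the middle of the lug and let go. The bubble stayed centred between its lines, the thin wedge was left alone, and I handed the job in at about 9 s; the system gave no verdict.

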